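Take the sugar measure off its safety hook

TASK

At the candy-floss stall, take the metal sugar measure off its safety hook: press it back against the red sprung keeper until its tongue is out from under the hook's noses, keep the keeper pressed while you lift the measure, and bring it out of the hook without forcing anything. Then set the measure down gently, upright and with its whole base on the round white tray with the blue rim, and let go. Leave the three sugar jars where they are.

Things in the scene. Friction and masses are not known exactly. Their poses are not given: they have to be found in the camera images.
- stand: Fixed hook stand, blue foot and head, steel post. Origin on the table under the hook's mouth; local +x runs level from the mouth to the post (INWARD), -x to the hook's open end (OUTWARD). Foot 200 x 130 x 12 mm; post 85 mm inward; top of head 205 mm above the table. The head (prongs, noses, keeper) is clamped up to 10 mm inward or outward of nominal, unmeasured: feel for it.
- hook_mouth (a point): Nominal middle of the hook's mouth, between the prongs at the level of their tops, 165 mm above the table; axes as the stand's. Two level prongs 8 mm wide, 18 mm apart, open at the outer end (62 mm outward), where each turns up and back inward as a yellow nose: undersides 12 mm, tops 18 mm above the prong tops, tips nominally 25 mm outward of this point. Hook and keeper bear at most 18 N.
- keeper (a joint): Red sprung keeper: m pressed inward; 0 at rest, hard stop 0.010. Spring 2.5 N at first touch plus 0.5 N per mm (7.5 N at the stop). Its pad, 16 mm wide, 182 to 200 mm above the table, is inward of the measure's grip, 0.5 to 20.5 mm from it at the start. With the grip pushed against it the tongue is just clear of the noses at 0.007; press to the stop (8 to 12 N) and keep it there while lifting.
- measure_grip (a point): Middle of the black grip of the loose metal sugar measure (0.18 to 0.35 kg), to be grasped from above. Grip: upright block 26 x 26 mm, from 36 mm below to 28 mm above this point. Below it come a 6 mm plate (underside 42 mm below this point) that rests on the prongs, a 10 mm rod, and a cup 60 mm across, 50 mm tall, its base 162 mm below this point. Axes as the stand's to 2 degrees at the start.
- measure_tongue (a point): End of the measure's tongue, at mid-thickness: the plate, 44 mm wide, reaches 43 mm outward from the axis and lies under the noses; inward it reaches 9 mm (the grip 13 mm). To free it: pushed inward, lift 22 to 50 mm (plate above the noses, cup still below the prongs), then outward with the rod between the prongs until its axis is 110 mm outward of hook_mouth; only there may it rise further.
- measure_base (a point): Centre of the underside of the measure's flat-based cup, 45 mm above the table while hung; local z up.
- tray_top (a point): Centre of the upper face of the round white tray with a blue rim, flat, 124 mm across, 8 mm tall, fixed on the table.
- jar_green: Closed jar of green sugar, 64 mm across, 95 mm tall, loose; origin at the centre of its underside. A bystander.
- jar_orange: The same with orange sugar. A bystander.
- jar_red: The same with red sugar. A bystander.
There are look-alikes about, which are no part of the job. There is more than one size of the stand; the job needs the larger.

How it is judged:
By the outcome, as a careful person would: the job done as asked, in the order asked, and still so for the second after the job is handed in, with the robot touching nothing.
It also fails if it takes over 54 s, if anything falls off the work surface, if the arm or the gripper's body presses on something with over 40 N, if the wrist force passes 120 N, or if a joint passes its speed limit or range.

ROBOT

A 6-joint arm with a two-finger parallel gripper is mounted at the origin on the work surface. World frame = base frame: x ahead of the robot, y to its left, z up, the work surface at z = 0. Lengths are in m, angles in rad, forces in N, time in s.
With the tool pointing down it reaches from about 0.375 to 0.975 m from the base axis. Payload 3.8 kg.
Tool frame: the origin (TCP) lies midway between the tips of the shut fingers; the grasp point (between the pads) lies 19 mm behind it; z points along the fingers, x is the direction in which the jaws open and shut, and the axes are right-handed (so a half turn about z gives the same grasp; the last joint's range is limited). The gripper opens to 88 mm and grips with 3 to 60 N. Pads are 18 mm wide; open, the fingers measure 123 mm over their backs; the gripper's body (75 mm by 187 mm) begins 45 mm behind the grasp point.
Start: joints at [1.152, 0.264, 1.604, -0, 1.274, -0.037], TCP at [0.251, 0.626, 0.239] pointing down, gripper open.
Joint ranges: [-2.63, 2.63], [-0.94, 2.18], [0.31, 2.57], [-1.31, 4.45], [0, 2.66], [-2.55, 2.55]. Speed limits (rad/s): [2.57, 2.57, 3.14, 3.14, 3.14, 3.14].

INTERFACE

Orientations are given as a unit quaternion [w, x, y, z].
In Python, from rig import r, optics, monitor gives the robot as it stands. The module is installed in compiled form; this text tells all that it offers. Calls block until the motion is done:
- r.movep(position, orientation): joint-space move of the TCP to a pose.
- r.move_l(position, frame=None, max_speed=0.15, force_limit=None): straight line of the TCP; frame=None keeps the orientation; max_speed is the mean speed in m/s. With force_limit (N) it stops when the force on the tool has changed by that much, and returns True; else False.
- r.set_joints(angles): joint-space move.
- r.ungrasp() and r.close_gripper(grip_force=None): open the fingers fully, or close them until they stop; grip_force is the grip in N (None keeps the last).
- r.hold(seconds).
- r.inverse_kinematics(position, orientation): joint angles nearest the present ones, or None.
- optics.snapshot(name): name is "side" or "top"; returns (picture, depth): 384x512x3 uint8, red, green, blue; 384x512 float32, m along the optical axis (not along the pixel's ray), 0 where there is no reading.
- optics.camera_model(name): a dict with "camera_matrix" (3x3 intrinsics, pixels), "world_to_cam" (4x4, takes a point from world to camera coordinates). Camera axes: x right, y down, z forward; pixel columns grow to the right and rows downward; lengths in m; the calibration is good to about 2 mm. A picture is of the moment at which its call begins. camera_model takes no time and is no camera call.
A pose or a line that the arm cannot do raises r.PlanningError and nothing moves.
- r.job_done(): hands the job in, once; it reports no verdict.
Readings, each from a call of its own:
- monitor.get_clock(): time.
- monitor.get_joint_positions(): joint angles.
- monitor.get_joint_vel(): joint speeds.
- monitor.get_effort(): joint torques, N m.
- monitor.get_ee_pos(): TCP position.
- monitor.get_tool_rot(): TCP orientation.
- monitor.get_contact_force(): force on the tool from outside, world axes, zero at the start.
- monitor.get_torque(): the same for the moment, N m.
- monitor.get_width(): finger opening in m.
Only numpy, scipy, OpenCV 4.12 (cv2) and the standard library are available. Lean on these libraries where they do the work, as an engineer would, in place of code of your own. Each camera call takes 0.05 s, during which the arm holds its last target. There are 200 camera calls.

## Working session

There is one attempt and no reset: what is moved stays moved. The work goes in short steps, each a Python script; the robot and the scene stay as the last script left them, time stands still between calls to the robot, and variables do not carry over. Pictures are saved under pics/ and viewed, about 8 in all and at most 12, crops included, and the job is handed in when it is done.

```bash
mkdir -p pics
cat > h.py <<'E'
import numpy as np, cv2
from rig import r, optics, monitor
def snap(n):
    p,d=optics.snapshot(n); return p,d
def cloud(n,d):
    m=optics.camera_model(n); K=np.array(m["camera_matrix"]); T=np.linalg.inv(np.array(m["world_to_cam"]))
    v,u=np.mgrid[:d.shape[0],:d.shape[1]]
    P=np.stack([(u-K[0,2])/K[0,0]*d,(v-K[1,2])/K[1,1]*d,d,np.ones_like(d)],-1)
    W=(P@T.T)[...,:3]; W[d==0]=np.nan
    return W
def save(p,f): cv2.imwrite("pics/"+f,p[...,::-1])
E
python3 - <<'E'
from h import *
for n in("top","side"):
    p,d=snap(n); save(p,n+"0.png"); np.savez("%s0.npz"%n,p=p,d=d,W=cloud(n,d))
    m=optics.camera_model(n); print(n,np.round(np.linalg.inv(m["world_to_cam"]),3),np.array(m["camera_matrix"])[0])
print(monitor.get_clock(),monitor.get_tool_rot(),monitor.get_width())
a=cv2.imread("pics/top0.png");b=cv2.imread("pics/side0.png")
E
```

```text
top [[-0.086 -0.97   0.228  0.375]
 [-0.996  0.082 -0.026 -0.039]
 [ 0.007 -0.23  -0.973  1.171]
 [ 0.     0.     0.     1.   ]] [383.89599911   0.         260.01767424]
side [[-0.985 -0.12   0.121  0.473]
 [-0.17   0.629 -0.759  0.849]
 [ 0.015 -0.768 -0.64   0.926]
 [ 0.     0.     0.     1.   ]] [476.31599559   0.         263.57817686]
0.1 [ 5.59077639e-04  8.28415819e-01  5.60112634e-01 -8.68854978e-04] 0.08813343240469182
```

View pics/top0.png

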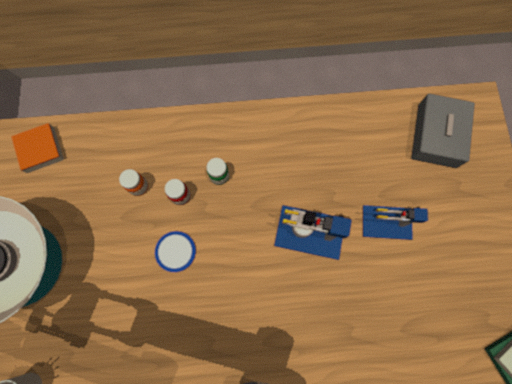

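View pics/side0.png

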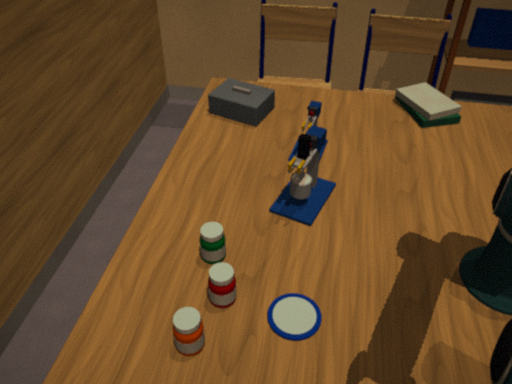

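Top view: the large stand is at about px (312,228), with its open end to the left and the blue head to the right. The tray is at (175,251) and the jars are at (217,170), (177,190) and (132,181). The smaller stand at (390,220) is a look-alike. Next I measure these from the depth data.

```bash
cat > m.py <<'E'
from h import *
z=np.load("top0.npz"); p=z["p"];W=z["W"]
hsv=cv2.cvtColor(p,cv2.COLOR_RGB2HSV); H,S,V=[hsv[...,i].astype(int) for i in range(3)]
v,u=np.mgrid[:384,:512]
roi=(u>262)&(u<355)&(v>195)&(v<265)
# foot: cast on z=.012 plane
blue=(H>100)&(H<130)&(S>120)
foot=roi&blue&(W[...,2]<.03)
pts=W[foot][:,:2].astype(np.float32); rc=cv2.minAreaRect(pts); print("foot",rc,foot.sum())
def st(nm,m): 
    q=W[m]; print(nm,m.sum(),np.round(np.nanmean(q,0),4),np.round(np.nanmin(q,0),4),np.round(np.nanmax(q,0),4))
zz=W[...,2]
st("head",roi&blue&(zz>.15))
blk=roi&(V<60)&(zz>.15); st("black",blk)
yel=roi&(H>18)&(H<35)&(S>150)&(zz>.13); st("yellow",yel)
red=roi&((H<8)|(H>172))&(S>150)&(zz>.13); st("red",red)
# tray
t=(u>145)&(u<205)&(v>222)&(v<280)
st("trayblue",t&blue)
tp=W[t&blue][:,:2].astype(np.float32); print(cv2.minEnclosingCircle(tp), cv2.fitEllipse(cv2.convexHull(tp)))
for nm,(a,b) in dict(green=(217,168),red=(177,188),orange=(131,180)).items():
    m=(abs(u-a)<16)&(abs(v-b)<16)&(zz>.085); st(nm,m)
c=cv2.resize(p[195:265,262:355],None,fx=8,fy=8,interpolation=cv2.INTER_CUBIC); save(c,"crop0.png")
z=np.load("side0.npz"); p=z["p"];W=z["W"];zz=W[...,2]
hsv=cv2.cvtColor(p,cv2.COLOR_RGB2HSV); H,S,V=[hsv[...,i].astype(int) for i in range(3)]
roi=(u>268)&(u<340)&(v>128)&(v<225)
print("SIDE"); blue=(H>100)&(H<130)&(S>120)
pts=W[roi&blue&(zz<.03)&(v>170)][:,:2].astype(np.float32); print("foot",cv2.minAreaRect(pts))
blk=roi&(V<45)&(zz>.15); st("black",blk)
yel=roi&(H>18)&(H<35)&(S>150)&(zz>.13); st("yellow",yel)
red=roi&((H<8)|(H>172))&(S>150)&(zz>.13); st("red",red)
c2=cv2.resize(p[120:225,260:345],None,fx=5.5,fy=5.5,interpolation=cv2.INTER_CUBIC)
save(c2,"crop1.png")
E
python3 m.py; python3 -c "
import cv2,numpy as np
a=cv2.imread('pics/crop0.png');b=cv2.imread('pics/crop1.png')
a=cv2.resize(a,(400,301));b=cv2.resize(b,(390,481))
o=np.zeros((481,790,3),np.uint8);o[:301,:400]=a;o[:,400:]=b;cv2.imwrite('pics/c01.png',o)"
```

```text
foot ((0.5195401906967163, -0.21125482022762299), (0.19375933706760406, 0.12407602369785309), 73.00788879394531) 1296
head 345 [ 0.502  -0.2596  0.2018] [ 0.478  -0.2882  0.1593] [ 0.5366 -0.1708  0.2353]
black 216 [ 0.5191 -0.201   0.2136] [ 0.4782 -0.2755  0.1593] [ 0.5446 -0.169   0.2385]
yellow 73 [ 0.5419 -0.138   0.1809] [ 0.5239 -0.1588  0.1665] [ 0.5627 -0.1199  0.1857]
red 22 [ 0.5205 -0.2052  0.1968] [ 0.5144 -0.2131  0.1813] [ 0.5283 -0.1792  0.2049]
trayblue 273 [0.493  0.1963 0.0073] [0.4369 0.1409 0.0022] [0.5542 0.2588 0.0131]
((0.49623942375183105, 0.19917383790016174), 0.05979239568114281) ((0.49572381377220154, 0.1998502016067505), (0.1168016642332077, 0.11883588135242462), 40.77216720581055)
green 285 [0.7227 0.0518 0.0937] [0.6957 0.0239 0.0852] [0.7513 0.0795 0.1002]
red 298 [0.6681 0.1753 0.0936] [0.6408 0.1484 0.0855] [0.6953 0.2034 0.0994]
orange 300 [0.7088 0.3053 0.0934] [0.6815 0.2775 0.085 ] [0.7381 0.3335 0.0987]
SIDE
foot ((0.5223163962364197, -0.20600347220897675), (0.20143234729766846, 0.12648166716098785), 72.91111755371094)
black 441 [ 0.5202 -0.1959  0.2012] [ 0.4807 -0.2724  0.1572] [ 0.5485 -0.1641  0.238 ]
yellow 98 [ 0.5452 -0.1359  0.1814] [ 0.5258 -0.1754  0.1609] [ 0.5654 -0.1122  0.2343]
red 22 [ 0.5249 -0.1837  0.1982] [ 0.5165 -0.2345  0.1637] [ 0.5434 -0.1651  0.2326]
```

View pics/c01.png

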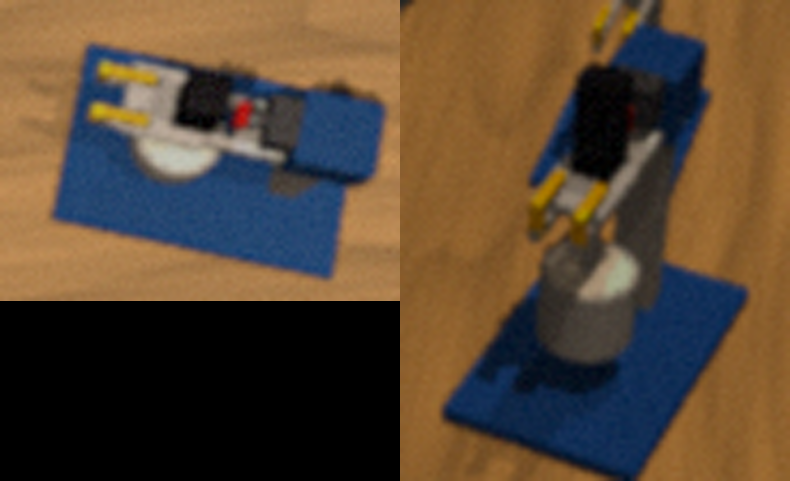

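Crop: the grip is the black block at about full-res px (309,218). The red keeper sits just right of it at (318,221), with a gap. The yellow noses are at left. Now I locate the grip top accurately.

```bash
cat > m2.py <<'E'
from h import *
ang=np.deg2rad(73); out=np.array([np.cos(ang),np.sin(ang)]); lat=np.array([-out[1],out[0]])
v,u=np.mgrid[:384,:512]
for n,roi in(("top",(u>290)&(u<330)&(v>200)&(v<240)),("side",(u>280)&(u<325)&(v>128)&(v<180))):
    z=np.load(n+"0.npz"); p=z["p"];W=z["W"];zz=W[...,2]; V=p.max(-1)
    C=np.linalg.inv(optics.camera_model(n)["world_to_cam"])[:3,3]
    m=roi&(V<70)&(zz>.222)
    print(n,m.sum(),"z",np.round(np.percentile(zz[m],[10,50,90]),4))
    # ray-plane with z=.235
    q=W[m]; print("depth-based",np.round(np.nanmedian(q,0),4), cv2.minAreaRect(q[:,:2].astype(np.float32)))
    s=C+(q-C)*((.235-C[2])/(q[:,2:3]-C[2]))
    for nm,a in(("out",out),("lat",lat)):
        t=s[:,:2]@a; print(nm,np.round(np.percentile(t,[2,50,98]),4))
print("footc",np.array([.521,-.209])@out,np.array([.521,-.209])@lat)
E
python3 m2.py
```

```text
top 114 z [0.2311 0.2341 0.2366]
depth-based [ 0.5299 -0.1837  0.2341] ((0.530343770980835, -0.1840922087430954), (0.0253873560577631, 0.02578873187303543), 71.36978912353516)
out [-0.0327 -0.0205 -0.0081]
lat [-0.5729 -0.5602 -0.5468]
side 107 z [0.2245 0.2326 0.236 ]
depth-based [ 0.5318 -0.1741  0.2326] ((0.5320624709129333, -0.179367795586586), (0.02942061237990856, 0.028247622773051262), 75.72978973388672)
out [-0.028  -0.0075  0.012 ]
lat [-0.5736 -0.5582 -0.5434]
footc -0.04754203583572854 -0.5593404641437935
```

```bash
cat >> h.py <<'E'
ang=np.deg2rad(73); out=np.array([np.cos(ang),np.sin(ang),0]); lat=np.array([-out[1],out[0],0])
def quat(a):  # tool down, tool x at angle a
    return [0.0,np.cos(a/2),np.sin(a/2),0.0]
F=lambda: np.array(monitor.get_contact_force())
E
python3 - <<'E'
from h import *
g=np.array([.530,-.184])
best=None
for a in (ang+np.pi/2,ang-np.pi/2):
    q=r.inverse_kinematics([*g,.33],quat(a)); print(np.round(q,3) if q is not None else None)
    if q is not None and (best is None or abs(q[5])<abs(best[0][5])): best=(q,a)
a=best[1]; print(a)
r.movep([.35,.45,.38],quat(a)); r.movep([*g,.33],quat(a))
print(monitor.get_clock(),monitor.get_ee_pos(),monitor.get_tool_rot(),F())
r.move_l([*g,.262]); print(monitor.get_clock())
p,d=snap("side"); q,d2=snap("top")
c=np.zeros((500,800,3),np.uint8)
c[:500,:400]=cv2.resize(p[100:225,250:350],(400,500),interpolation=cv2.INTER_CUBIC)
c[:400,400:]=cv2.resize(q[170:270,260:360],(400,400),interpolation=cv2.INTER_CUBIC); save(c,"c2.png")
E
```

```text
None
[-0.379  0.004  1.73  -0.     1.407 -0.082]
-0.296705972839036
3.5583 [ 0.53031383 -0.18317929  0.3301205 ] [-1.39650529e-04  9.89102923e-01 -1.47225587e-01  1.22239196e-04] [ 0.42764928  0.37269649 -0.0636128 ]
4.1583
```

View pics/c2.png

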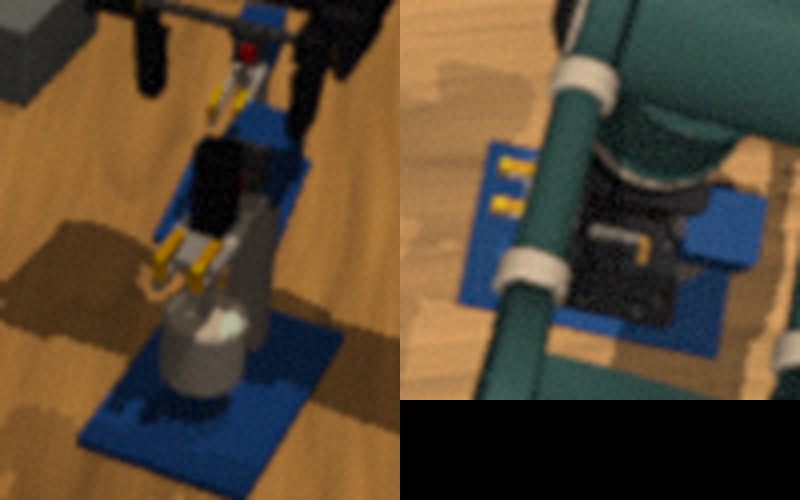

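The fingers (crop px 150 and 305) straddle the grip (px 217), jaws across the hook axis. Descending, grasping, and feeling for the keeper.

Run:
```python
from h import *
g=np.array([.530,-.184])
print(r.move_l([*g,.180],max_speed=.08,force_limit=5), monitor.get_ee_pos())
f0=F(); r.close_gripper(grip_force=10); r.hold(.2)
print("lat force",(F()-f0)@lat,F()-f0,monitor.get_width())
r.close_gripper(grip_force=55); r.hold(.2); print(F()-f0,monitor.get_width())
P=np.array([*g,.180]); 
P[2]+=.002; r.move_l(P,max_speed=.03); r.hold(.1); f1=F(); print("lifted 2mm",f1-f0)
log=[]
for i in range(1,22):
    Q=P-out*.001*i
    r.move_l(Q,max_speed=.03,force_limit=9)
    f=(F()-f1)@out; log.append((i,round(float(f),1),round(float((np.array(monitor.get_ee_pos())-P)@-out*1000),1)))
    if f>2.5: break
print(log,F()-f1,monitor.get_clock(),monitor.get_ee_pos())
```

```text
False [ 0.53053111 -0.18418064  0.18074095]
lat force -0.02326126175388957 [-0.08464378 -0.35641789 -0.52742755] 0.02614665657199458
[ 1.09615418 -0.85593488 -1.00276877] 0.02565985698064475
lifted 2mm [ 0.44879875 -0.41682539 -3.1435628 ]
[(1, -0.5, 1.1), (2, -0.0, 2.1), (3, 0.4, 3.0), (4, 0.0, 4.0), (5, -0.3, 5.1), (6, 0.8, 6.1), (7, 0.1, 7.0), (8, 1.0, 8.1), (9, -0.7, 9.1), (10, 3.6, 9.5)] [0.88201504 3.44287986 1.52479779] 9.8583 [ 0.52721772 -0.19310437  0.18198122]
```

Run:
```python
from h import *
P=np.array([.530,-.184,.182]); 
def Fm(n=5):
    s=[]
    for _ in range(n): r.hold(.02); s.append(F())
    return np.mean(s,0)
f1=np.array([0,0,0.]); log=[]
d=.010
while d<.026:
    d+=.001 if d<.017 else .0005
    r.move_l(P-out*d,max_speed=.03)
    f=Fm(); log.append((round(d*1e3,1),round(float(f@out),1),round(float(f@lat),1),round(float(f[2]),1),round(float((np.array(monitor.get_ee_pos())-P)@-out*1000),1)))
    if f@out>9.5: break
print(*log,sep="\n"); print(monitor.get_clock(),d,monitor.get_width())
```

```text
(11.0, 3.4, -0.1, -1.7, 10.8)
(12.0, 3.9, 0.4, -2.0, 11.9)
(13.0, 4.5, 0.2, -2.1, 12.9)
(14.0, 4.5, -0.1, -2.0, 13.9)
(15.0, 5.0, 0.1, -2.2, 14.8)
(16.0, 5.6, 0.2, -1.9, 15.7)
(17.0, 6.4, -0.3, -1.8, 16.5)
(17.5, 6.9, -0.1, -2.5, 17.0)
(18.0, 6.2, -0.2, -2.3, 17.4)
(18.5, 6.6, -0.2, -2.1, 17.9)
(19.0, 6.9, -0.4, -2.0, 18.3)
(19.5, 7.1, -0.2, -2.0, 18.7)
(20.0, 7.2, -0.2, -1.9, 19.1)
(20.5, 8.1, -0.2, -2.1, 19.4)
(21.0, 9.9, 0.1, -1.6, 19.4)
14.8583 0.021000000000000008 0.025812023135617382
```

Touch came at 9.3 mm and the stop at 19.4 mm with 9.9 N, which matches the spring figures. Lifting with the keeper held.

Run:
```python
from h import *
P=np.array([.530,-.184,.182]); d=.021
def Fm(n=4):
    s=[]
    for _ in range(n): r.hold(.02); s.append(F())
    return np.mean(s,0)
log=[]; z=.182; ok=True
while z<.2045:
    z+=.003
    ok=not r.move_l([*(P-out*d)[:2],z],max_speed=.03,force_limit=7)
    f=Fm(); e=np.array(monitor.get_ee_pos())
    log.append((round(z,3),*np.round([f@out,f@lat,f[2],(e-P)@-out*1e3,e[2]*1e3],1)))
    if not ok: break
    if f@out<8.5: d+=.0004
    elif f@out>11: d-=.0004
print(*log,sep="\n"); print(ok,d,monitor.get_clock())
p,_=snap("side"); save(cv2.resize(p[100:225,250:350],(480,600),interpolation=cv2.INTER_CUBIC),"c3.png")
```

```text
(0.185, np.float64(9.2), np.float64(0.8), np.float64(-3.3), np.float64(19.4), np.float64(184.4))
(0.188, np.float64(9.0), np.float64(1.1), np.float64(-3.4), np.float64(19.4), np.float64(187.1))
(0.191, np.float64(8.8), np.float64(1.0), np.float64(-3.8), np.float64(19.4), np.float64(189.9))
(0.194, np.float64(9.2), np.float64(1.2), np.float64(-3.7), np.float64(19.4), np.float64(192.9))
(0.197, np.float64(8.6), np.float64(1.7), np.float64(-3.9), np.float64(19.4), np.float64(195.8))
(0.2, np.float64(8.8), np.float64(1.4), np.float64(-4.0), np.float64(19.5), np.float64(198.8))
(0.203, np.float64(8.9), np.float64(1.7), np.float64(-4.2), np.float64(19.5), np.float64(201.8))
(0.206, np.float64(8.3), np.float64(1.5), np.float64(-4.0), np.float64(19.6), np.float64(204.8))
True 0.021400000000000002 17.3917
```

View pics/c3.png

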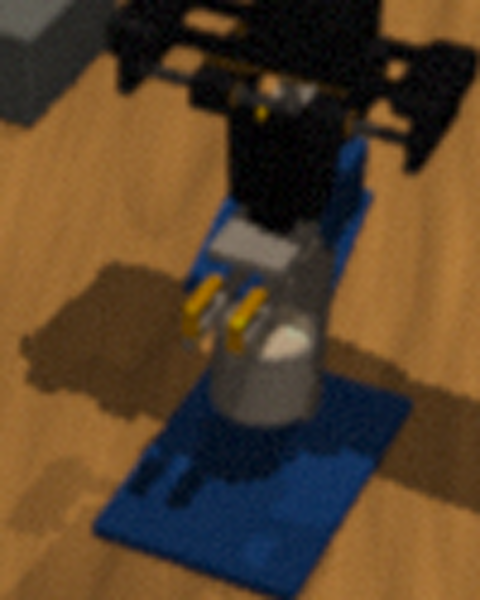

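The plate (crop px 255,245) is raised behind and above the yellow noses. Drawing it outward.

Run:
```python
from h import *
P=np.array([.530,-.184,.206]); 
r.move_l(P-out*.008,max_speed=.04); r.hold(.1); print("released",F(), F()@lat)
s=r.move_l(P+out*.13,max_speed=.06,force_limit=4); print(s,monitor.get_ee_pos(),F(),monitor.get_clock())
if not s:
    p,_=snap("side"); save(p[60:300,150:400],"c4.png")
```

```text
released [ 0.06955975 -0.86930886 -1.17578471] -0.3206816379485433
False [ 0.56796103 -0.05986682  0.20600796] [ 0.19425329 -0.57824228 -2.2684444 ] 20.4667
```

```bash
python3 -c "
import cv2;p=cv2.imread('pics/c4.png');cv2.imwrite('pics/c4b.png',cv2.resize(p,None,fx=2.4,fy=2.4))"
```

```text
(no output)
```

View pics/c4b.png

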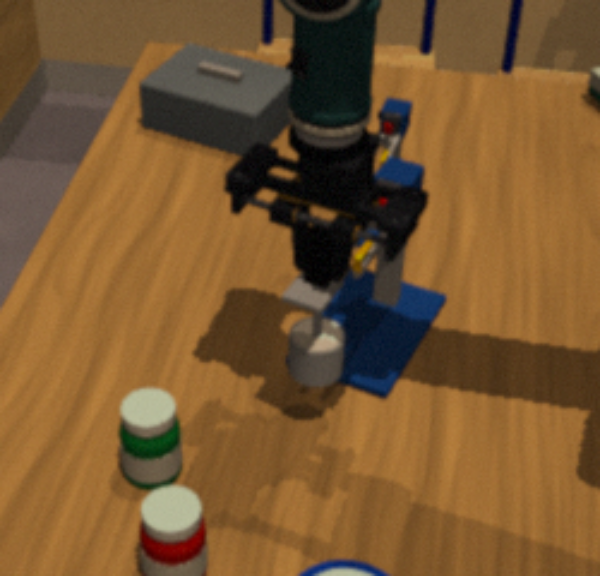

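The measure is clear of the stand (cup at px 315,350 in the crop). Moving over the tray and lowering.

Run:
```python
from h import *
e=np.array(monitor.get_ee_pos())
r.move_l([e[0],e[1],.24],max_speed=.08)
t=[.496,.1995]
r.move_l([*t,.24],max_speed=.13); r.move_l([*t,.158],max_speed=.07); r.hold(.3)
print(monitor.get_clock(),monitor.get_ee_pos(),F())
p,d=snap("side"); q,_=snap("top"); 
c=np.zeros((600,800,3),np.uint8)
c[:,:480]=cv2.resize(p[200:350,230:350],(480,600),interpolation=cv2.INTER_CUBIC)
c[:320,480:]=cv2.resize(q[200:300,130:230],(320,320),interpolation=cv2.INTER_CUBIC); save(c,"c5.png")
```

```text
24.9333 [0.49613323 0.19952581 0.15827195] [ 0.95778047 -0.31895302 -2.13364709]
```

View pics/c5.png

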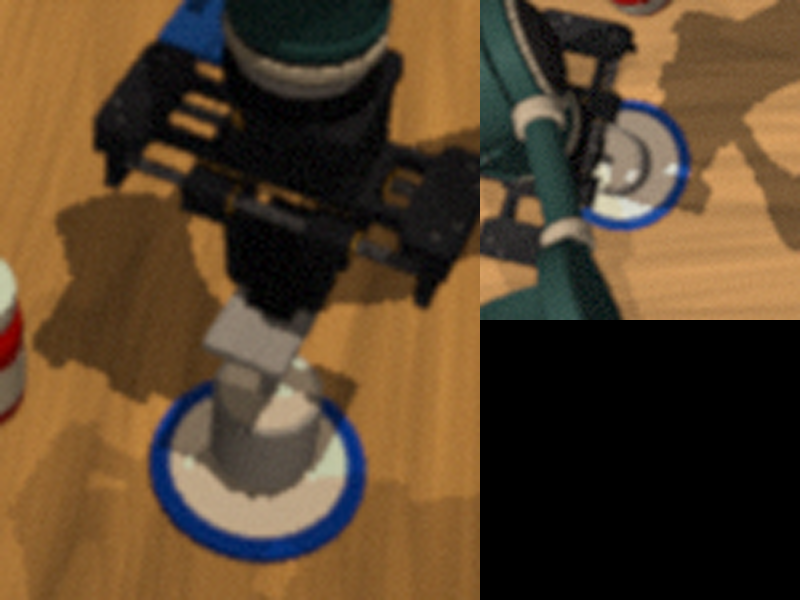

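The cup (left crop px 265,450) is over the middle of the tray (px 258,470) and looks upright. Lowering to contact.

Run:
```python
from h import *
t=[.496,.1995]
def Fm(n=4):
    s=[]
    for _ in range(n): r.hold(.02); s.append(F())
    return np.mean(s,0)
r.move_l([*t,.149],max_speed=.03,force_limit=3); f0=Fm(); z=float(monitor.get_ee_pos()[2]); log=[]
while z>.134:
    z-=.0007; s=r.move_l([*t,z],max_speed=.015,force_limit=3); f=Fm()-f0
    log.append((round(z,4),*np.round(f,1),*np.round(monitor.get_torque(),2)))
    if f[2]>2.5: break
print(*log,sep="\n"); print(monitor.get_ee_pos(),monitor.get_clock())
```

```text
(0.1482, np.float64(0.2), np.float64(-0.3), np.float64(-0.5), np.float64(-0.09), np.float64(0.07), np.float64(0.02))
(0.1475, np.float64(-0.3), np.float64(-0.3), np.float64(-0.4), np.float64(-0.06), np.float64(0.09), np.float64(-0.01))
(0.1468, np.float64(-0.3), np.float64(-0.5), np.float64(0.2), np.float64(-0.01), np.float64(0.03), np.float64(0.01))
(0.1461, np.float64(-0.2), np.float64(-0.1), np.float64(0.0), np.float64(-0.03), np.float64(0.08), np.float64(-0.02))
(0.1454, np.float64(-0.3), np.float64(-0.3), np.float64(-0.2), np.float64(-0.04), np.float64(0.05), np.float64(0.01))
(0.1447, np.float64(-0.4), np.float64(-0.4), np.float64(-0.7), np.float64(-0.08), np.float64(0.04), np.float64(0.02))
(0.144, np.float64(-0.3), np.float64(-0.1), np.float64(-0.2), np.float64(-0.08), np.float64(0.11), np.float64(0.02))
(0.1433, np.float64(-0.3), np.float64(-0.4), np.float64(-0.3), np.float64(-0.11), np.float64(0.03), np.float64(0.0))
(0.1426, np.float64(-0.5), np.float64(-0.8), np.float64(2.9), np.float64(-0.14), np.float64(0.35), np.float64(-0.04))
[0.49618201 0.19957682 0.14300746] 28.4
```

Contact came at TCP z = 0.143 against 0.1437 predicted. I ease the grip so it settles, release, retreat and check.

Run:
```python
from h import *
r.close_gripper(grip_force=5); r.hold(.3); print(F())
r.ungrasp(); r.hold(.3); print(monitor.get_width(),F())
t=[.496,.1995]
r.move_l([*t,.30],max_speed=.1)
r.movep([.40,-.15,.38],quat(-0.2967)); r.hold(.3)
print(monitor.get_clock(),F())
p,d=snap("side"); q,d2=snap("top"); np.savez("end.npz",p=p,q=q,d=d,d2=d2)
W=cloud("top",d2); v,u=np.mgrid[:384,:512]; zz=W[...,2]
for nm,(a,b) in dict(green=(217,168),red=(177,188),orange=(131,180)).items():
    print(nm,np.round(np.nanmean(W[(abs(u-a)<16)&(abs(v-b)<16)&(zz>.085)],0),4))
m=(abs(u-178)<35)&(abs(v-245)<40)
g=m&(q.max(-1)<70)&(zz>.165); print("grip top",g.sum(),np.round(np.nanmedian(W[g],0),4))
c=np.zeros((600,800,3),np.uint8)
c[:,:480]=cv2.resize(p[200:350,230:350],(480,600),interpolation=cv2.INTER_CUBIC)
c[:320,480:]=cv2.resize(q[200:300,130:230],(320,320),interpolation=cv2.INTER_CUBIC)
c[320:560,480:]=cv2.resize(p,(320,240)); save(c,"c6.png")
```

```text
[-1.51370688 -0.6018074   4.06147484]
0.08797474766836792 [-0.64163211 -0.74036248 -0.10022867]
33.6333 [-0.73227373  0.20278839 -0.0641672 ]
green [0.7228 0.0518 0.0938]
red [0.6682 0.1754 0.0937]
orange [0.7089 0.3053 0.0933]
grip top 116 [0.4929 0.1945 0.1963]
```

View pics/c6.png

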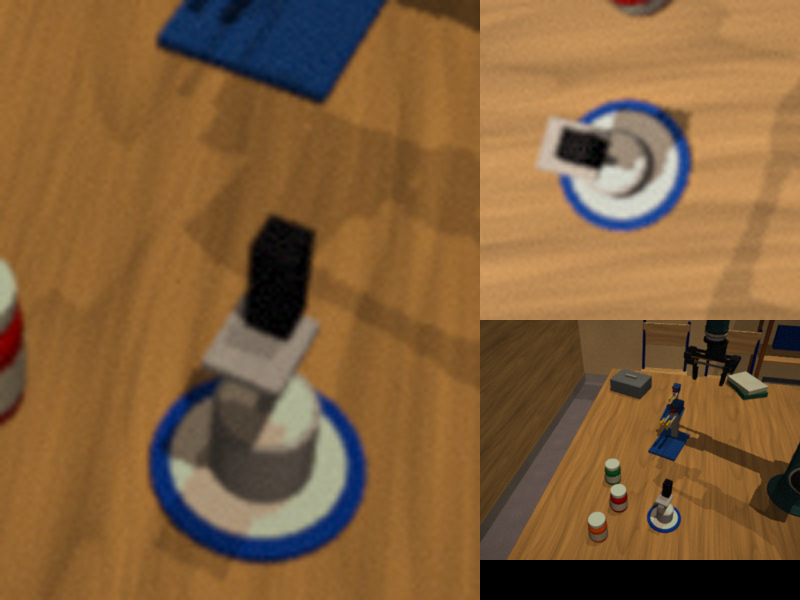

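The measure stands upright with its whole base on the tray (px 262,450). The jars have not moved and the robot is clear.

```bash
python3 -c "
from h import *
r.job_done()"
```

```text
the job is handed in; nothing more can be done
```

The sugar measure is off its hook and standing on the white tray with the blue rim. I handed the job in just after 33.6 s on the robot's clock, against a limit of 54 s.

**What I did**
- I gripped the measure across the hook and pushed it back until it touched the keeper, 9.3 mm in. I kept pressing to the hard stop at 19.4 mm, where the force was 9.9 N.
- I lifted it about 26 mm with the keeper still pressed (8.3–9.2 N).
- I drew it out 149 mm from the stop, with no snag at a 4 N limit.
- I lowered it onto the tray, touching down at about 3 N, then eased the grip before letting go.

**Last checks**
- **Measure:** upright, with its grip top at 0.196 m (0.198 m expected). The top sat about 5–6 mm from the tray's centre, so the whole base is on the tray.
- **Jars:** all three are within 0.1 mm of where they started.
- **Robot:** open, clear of everything, with residual force readings under 1 N.

After I eased the grip at touchdown, the tool read about 4 N of upward force, which went to near zero on release. No check failed or disagreed.

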